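# Clamp fused-glass panels in the edging jig

## Robot

A 7-joint arm with a two-finger parallel gripper is mounted at the origin on the work surface; the furniture and walls round the work are solid. World frame = base frame: x ahead of the robot, y to its left, z up, the work surface at z = 0. Lengths are in m, angles in rad, forces in N, time in s.
With the tool pointing down it reaches from about 0.425 to 0.925 m from the base axis. Payload 6.8 kg.
Tool frame: the origin (TCP) lies between the finger pads; the fingertips stand arm.finger_overhang ahead of it and the grasp point (between the pads) lies 6 mm ahead of it (arm.finger_overhang is the distance from the TCP to the fingertips, in m); z points along the fingers, y is the line along which they close (so a half turn about z gives the same grasp; the last joint's range is limited). The gripper opens to 88 mm and grips with 3 to 60 N. Pads are 20 mm wide; open, the fingers measure 115 mm over their backs; the gripper's body (75 mm by 178 mm) begins 61 mm behind the grasp point.
Start: joints at [-1.376, 0.477, 0.022, 1.555, -0.011, 1.109, -0.083], TCP at [0.201, 0.644, 0.248] pointing down, gripper open.
Joint ranges: [-2.96, 2.96], [-0.34, 2.1], [-1.41, 1.46], [0.24, 2.44], [-1.37, 4.51], [0.17, 1.92], [-2.96, 2.96]. Speed limits (rad/s): [2.39, 2.39, 3.14, 3.14, 3.14, 3.14, 3.14].

## Interface

Orientations are given as [roll, pitch, yaw] about the fixed x, y, z axes, in that order (R = Rz(yaw) Ry(pitch) Rx(roll)).
In Python, from plant import arm, viewer gives the robot as it stands.
- The arm moves only by the tool step_arm, never from a script. Its argument "steps" is a list of rows, each a list of 3 entries, a list of its own where there are three numbers: the opening in per cent of the stroke, from 0 (shut) to 100 (fully open), then the shift along the tool's x, y, z in m, then the turn about the tool's z in rad. A call has 1 to 8 rows; each row shifts and turns the commanded pose from where the row before left it, along the tool's axes as they then stand; what a row does not reach is not made up. A row lasts 1/8 s, in which the tool goes at most 62.5 mm and 10.7 degrees, less where a joint would pass 70% of its speed; a pose out of reach is approached as far as the arm can. A call with a gripper value outside its range is refused whole. The fingers move at their own pace and stop on an object; the grip force is fixed at half the most. Time passes only in rows, so rows that do not move let the fingers close. It gives the time, the measured TCP pose, the force, the opening and the grip force at its end, in the units of the state.
- arm.read_state(): the state, without advancing time (a new reading comes with each control period).
- viewer.snapshot(name): name is "scene" or "side" or "wrist"; returns the picture (480x640x3 uint8, blue, green, red); there is no depth.
- viewer.calibration(name): a dict with "intrinsics" (3x3 intrinsics, pixels), "k1" (the pictures are not rectified: a ray, as slopes to the right and down, at radius r is drawn at 1 + k1 r^2 times it, then the intrinsics apply), "extrinsics" (4x4, takes a point from world to camera coordinates); the wrist camera has in their place "hand_eye" (4x4, takes a point from camera to tool coordinates, whose origin is the TCP and whose axes are the flange's). Camera axes: x right, y down, z forward; pixel columns grow to the right and rows downward; lengths in m; the calibration is good to about 2 mm. A picture is of the moment at which its call begins: read the wrist's pose just before it. calibration takes no time and is no camera call.
- arm.close_job(): hands the job in; it is judged then, once.
The state is a dict: "clock": time; "q": joint angles; "qvel": joint speeds; "tau": joint torques, N m; "tcp_pos": TCP position; "ee_rot": TCP orientation; "ft_force": force on the tool from outside, world axes, zero at the start; "moment": the same for the moment, N m; "opening": finger opening in m; "gripper_force": force on a finger pad.
Only numpy, scipy, OpenCV 4.12 (cv2) and the standard library are available. Lean on these libraries where they do the work, as an engineer would, in place of code of your own. Each camera call takes 0.05 s, during which the arm holds its last target. There are 200 camera calls.

## Task

First swing the red crank of the edging jig back to open its eccentric clamp. Then slide every glass panel up out of the slotted wooden rack by its top edge and stand it in a slot of the jig, one panel to a slot, down on the slot floor; when all are in, swing the crank over again until the eccentric bar bears on the panels' ends and presses each sprung stop in about 4 mm. Do not disturb the tape, the frosted pot or the stamp.

Things in the scene. Friction and masses are not known exactly. Their poses are not given: they have to be found in the camera images.
- rack: loose slotted wooden rack, 2 kg, 116 x 108 mm, 45 mm high; origin under its centre. Three slots along its x at y = -38, 0, 38 mm, 13 mm wide, floor 10 mm up, rails to 45 mm. Room note: drawer cabinet left of the robot (x -0.10 to 0.22, y from 0.25, 0.22 high), one drawer open to y = 0.195 at x 0.06 to 0.21, z 0.16 to 0.22: a wide shoulder can hit it when turned left; lean the tool instead
- jig: fixed edging jig, aluminium plate 154 x 136 x 12 mm; origin on the table under the middle slot b. Slots a, b, c lie at y = 38, 0, -38 mm and run along x: steel eccentric bar across the -x ends (axis at x = -62 mm, 39 mm up), slot for one panel, 14 mm wide between white walls (x = -35 to 27 mm, 46 mm above the table), brass sprung stop (56 mm high, face at x = 44 mm when free)
- clamp_lever (a joint): the jig's one eccentric clamp, turned by its crank about the bar's axis (rad): 0 = fully open, grows as the red grip swings up and over towards +x of the jig, 1.2 = end. Found shut, 1.0 to 1.15. The bar (radius 14 mm, 12 mm off the axis) reaches 14 + 12 sin(value - 0.55) mm towards the panels, meets them at about 0.72, and at 1.1 pushes their stops in about 4 mm. Stiff (0.3 to 0.5 N m), stays where left
- crank_grip (a point): middle of the crank's red round grip, 16 mm thick, 26 mm long along the jig's y; 40 mm from the bar's axis (x = -62 mm, 39 mm up in the jig's frame), at y = 76.5 mm. Seen from the axis it lies 1.94 - (joint value) rad above the jig's +x: just back of upright when open, about 0.84 rad up when shut. Best pinched across from above and led round its arc
- panel_blue_mid (a point): centre of the loose blue fused-glass panel with pale strips: 90 mm long (its x), 9 mm thick (its y), 80 mm high (its z), 0.16 kg; stands upright in one of the rack's slots, top edge 90 mm above the rack's underside, or is absent. May be taken by the top edge with the tool upright or leaning along the panel's length
- panel_amber_mid (a point): centre of the loose amber fused-glass panel with pale strips: 90 mm long (its x), 9 mm thick (its y), 80 mm high (its z), 0.16 kg; stands upright in one of the rack's slots, top edge 90 mm above the rack's underside, or is absent. May be taken by the top edge with the tool upright or leaning along the panel's length
- panel_green_mid (a point): centre of the loose green fused-glass panel with pale strips: 90 mm long (its x), 9 mm thick (its y), 80 mm high (its z), 0.16 kg; stands upright in one of the rack's slots, top edge 90 mm above the rack's underside, or is absent. May be taken by the top edge with the tool upright or leaning along the panel's length
- seat_a (a point): slot a of the jig: middle of the slot floor (12 mm above the table), where the middle of a panel's lower edge goes before clamping; x along the slot, away from the eccentric bar. With the clamp open a panel has about 3 mm to spare at each end; its middle is then 40 mm above this point
- stop_a (a joint): how far the brass sprung stop of slot a is pushed in (m): 0 free, 0.010 at most; spring 1.2 N + 0.6 N per mm
- seat_b (a point): slot b of the jig: middle of the slot floor (12 mm above the table), where the middle of a panel's lower edge goes before clamping; x along the slot, away from the eccentric bar. With the clamp open a panel has about 3 mm to spare at each end; its middle is then 40 mm above this point
- stop_b (a joint): how far the brass sprung stop of slot b is pushed in (m): 0 free, 0.010 at most; spring 1.2 N + 0.6 N per mm
- seat_c (a point): slot c of the jig: middle of the slot floor (12 mm above the table), where the middle of a panel's lower edge goes before clamping; x along the slot, away from the eccentric bar. With the clamp open a panel has about 3 mm to spare at each end; its middle is then 40 mm above this point
- stop_c (a joint): how far the brass sprung stop of slot c is pushed in (m): 0 free, 0.010 at most; spring 1.2 N + 0.6 N per mm
- tape: bystander: roll of masking tape, 104 mm across, 25 mm high, origin under its centre
- frosted_pot: bystander: frosted round pot with a lid, 50 mm across, 38 mm high, origin under its centre
- stamp: bystander: wood-mounted stamp block with a red top, 52 x 56 x 27 mm, origin under its centre
Not all that is in view belongs to the job. What is shaped like the part that bears panel_blue_mid but pink is not meant.

How it is judged:
On the way, in this order (a step that is already met when the one before it is completed fails the run):
1. the clamp is open (below 0.3 rad) (value of joint clamp_lever below 0.3 rad), for 0.2 s.
2. every panel present stands in a slot of the jig, the clamp still open (below 0.6 rad) (((y of panel_blue_mid in the frame of jig between 0.032 and 0.044 m and x of panel_blue_mid in the frame of jig between -0.015 and 0.01 m and z of panel_blue_mid in the frame of jig between 0.045 and 0.057 m and angle between panel_blue_mid's own z axis and vertical below 0.2 rad) or (y of panel_blue_mid in the frame of jig between -0.006 and 0.006 m and x of panel_blue_mid in the frame of jig between -0.015 and 0.01 m and z of panel_blue_mid in the frame of jig between 0.045 and 0.057 m and angle between panel_blue_mid's own z axis and vertical below 0.2 rad) or (y of panel_blue_mid in the frame of jig between -0.044 and -0.032 m and x of panel_blue_mid in the frame of jig between -0.015 and 0.01 m and z of panel_blue_mid in the frame of jig between 0.045 and 0.057 m and angle between panel_blue_mid's own z axis and vertical below 0.2 rad)) and ((y of panel_amber_mid in the frame of jig between 0.032 and 0.044 m and x of panel_amber_mid in the frame of jig between -0.015 and 0.01 m and z of panel_amber_mid in the frame of jig between 0.045 and 0.057 m and angle between panel_amber_mid's own z axis and vertical below 0.2 rad) or (y of panel_amber_mid in the frame of jig between -0.006 and 0.006 m and x of panel_amber_mid in the frame of jig between -0.015 and 0.01 m and z of panel_amber_mid in the frame of jig between 0.045 and 0.057 m and angle between panel_amber_mid's own z axis and vertical below 0.2 rad) or (y of panel_amber_mid in the frame of jig between -0.044 and -0.032 m and x of panel_amber_mid in the frame of jig between -0.015 and 0.01 m and z of panel_amber_mid in the frame of jig between 0.045 and 0.057 m and angle between panel_amber_mid's own z axis and vertical below 0.2 rad)) and ((y of panel_green_mid in the frame of jig between 0.032 and 0.044 m and x of panel_green_mid in the frame of jig between -0.015 and 0.01 m and z of panel_green_mid in the frame of jig between 0.045 and 0.057 m and angle between panel_green_mid's own z axis and vertical below 0.2 rad) or (y of panel_green_mid in the frame of jig between -0.006 and 0.006 m and x of panel_green_mid in the frame of jig between -0.015 and 0.01 m and z of panel_green_mid in the frame of jig between 0.045 and 0.057 m and angle between panel_green_mid's own z axis and vertical below 0.2 rad) or (y of panel_green_mid in the frame of jig between -0.044 and -0.032 m and x of panel_green_mid in the frame of jig between -0.015 and 0.01 m and z of panel_green_mid in the frame of jig between 0.045 and 0.057 m and angle between panel_green_mid's own z axis and vertical below 0.2 rad)) and value of joint clamp_lever below 0.6 rad), for 0.2 s.
At the end, for the whole second after the job is handed in: Each panel present stands in its own jig slot (6 mm sideways, on the floor within 5 mm, upright within 0.2 rad) with that slot's stop pushed in by over 1.2 mm; the clamp crank rests beyond 0.9 rad; the rack stands flat (((y of panel_blue_mid in the frame of jig between 0.032 and 0.044 m and x of panel_blue_mid in the frame of jig between -0.015 and 0.01 m and z of panel_blue_mid in the frame of jig between 0.045 and 0.057 m and angle between panel_blue_mid's own z axis and vertical below 0.2 rad and value of joint stop_a above 0.0012 m) or (y of panel_blue_mid in the frame of jig between -0.006 and 0.006 m and x of panel_blue_mid in the frame of jig between -0.015 and 0.01 m and z of panel_blue_mid in the frame of jig between 0.045 and 0.057 m and angle between panel_blue_mid's own z axis and vertical below 0.2 rad and value of joint stop_b above 0.0012 m) or (y of panel_blue_mid in the frame of jig between -0.044 and -0.032 m and x of panel_blue_mid in the frame of jig between -0.015 and 0.01 m and z of panel_blue_mid in the frame of jig between 0.045 and 0.057 m and angle between panel_blue_mid's own z axis and vertical below 0.2 rad and value of joint stop_c above 0.0012 m)) and ((y of panel_amber_mid in the frame of jig between 0.032 and 0.044 m and x of panel_amber_mid in the frame of jig between -0.015 and 0.01 m and z of panel_amber_mid in the frame of jig between 0.045 and 0.057 m and angle between panel_amber_mid's own z axis and vertical below 0.2 rad and value of joint stop_a above 0.0012 m) or (y of panel_amber_mid in the frame of jig between -0.006 and 0.006 m and x of panel_amber_mid in the frame of jig between -0.015 and 0.01 m and z of panel_amber_mid in the frame of jig between 0.045 and 0.057 m and angle between panel_amber_mid's own z axis and vertical below 0.2 rad and value of joint stop_b above 0.0012 m) or (y of panel_amber_mid in the frame of jig between -0.044 and -0.032 m and x of panel_amber_mid in the frame of jig between -0.015 and 0.01 m and z of panel_amber_mid in the frame of jig between 0.045 and 0.057 m and angle between panel_amber_mid's own z axis and vertical below 0.2 rad and value of joint stop_c above 0.0012 m)) and ((y of panel_green_mid in the frame of jig between 0.032 and 0.044 m and x of panel_green_mid in the frame of jig between -0.015 and 0.01 m and z of panel_green_mid in the frame of jig between 0.045 and 0.057 m and angle between panel_green_mid's own z axis and vertical below 0.2 rad and value of joint stop_a above 0.0012 m) or (y of panel_green_mid in the frame of jig between -0.006 and 0.006 m and x of panel_green_mid in the frame of jig between -0.015 and 0.01 m and z of panel_green_mid in the frame of jig between 0.045 and 0.057 m and angle between panel_green_mid's own z axis and vertical below 0.2 rad and value of joint stop_b above 0.0012 m) or (y of panel_green_mid in the frame of jig between -0.044 and -0.032 m and x of panel_green_mid in the frame of jig between -0.015 and 0.01 m and z of panel_green_mid in the frame of jig between 0.045 and 0.057 m and angle between panel_green_mid's own z axis and vertical below 0.2 rad and value of joint stop_c above 0.0012 m)) and value of joint clamp_lever above 0.9 rad and velocity of joint clamp_lever below 0.05 rad/s and angle between rack's own z axis and vertical below 0.1 rad); the robot touches nothing.
It fails at once if the masking tape is moved by more than 40 mm (distance of tape from where it was at the start of the episode above 0.04 m).
It fails at once if the frosted pot is moved by more than 40 mm (distance of frosted_pot from where it was at the start of the episode above 0.04 m).
It fails at once if the stamp is moved by more than 40 mm (distance of stamp from where it was at the start of the episode above 0.04 m).
Of panel_blue, panel_amber, panel_green only 2 to 3 are there at a start; the rules pass over those that are not, and their reading is None.
At some moment in a run one of rack may be knocked a few centimetres aside while the robot is not near it.
It also fails if it takes over 208 s, if anything falls off the work surface, if the arm or the gripper's body presses on something with over 40 N, if the wrist force passes 120 N, or if a joint passes its speed limit or range.

## Working session

There is one attempt and no reset: what is moved stays moved. The work goes in short steps, Python scripts to look and compute and a tool call to move; the robot and the scene stay as the last step left them, time stands still between calls to the robot, and variables do not carry over. Pictures are saved under pics/ and viewed, at most 14 in all, crops included, and the job is handed in when it is done.

Besides the shell and the picture viewer there is one more tool, called as name(argument=value, ...), one argument or row to a line, values as JSON. step_arm: Moves the arm, as the interface text tells. Its arguments: {"type":"object","properties":{"steps":{"type":"array","items":{"type":"array"}}},"required":["steps"]}

```bash
ls; mkdir -p pics; cat > h.py <<'E'
import numpy as np, cv2
from plant import arm, viewer
from scipy.spatial.transform import Rotation as R
def snap(name,fn=None):
    s=arm.read_state(); im=viewer.snapshot(name)
    if fn: cv2.imwrite('pics/'+fn,im)
    return s,im
def cam(name,s=None):
    c=viewer.calibration(name); K=np.array(c['intrinsics'])
    if 'extrinsics' in c: T=np.linalg.inv(np.array(c['extrinsics']))
    else:
        T=np.eye(4); T[:3,:3]=R.from_euler('xyz',s['ee_rot']).as_matrix(); T[:3,3]=s['tcp_pos']
        T=T@np.array(c['hand_eye'])
    return K,c['k1'],T
def ray(C,uv):
    K,k1,T=C; d=np.linalg.solve(K,[uv[0],uv[1],1.])[:2]; x=d.copy()
    for _ in range(20): x=d/(1+k1*(x@x))
    return T[:3,3],T[:3,:3]@np.array([x[0],x[1],1.])
def onz(C,uv,z):
    o,d=ray(C,uv); return o+d*(z-o[2])/d[2]
def proj(C,p):
    K,k1,T=C; q=np.linalg.inv(T)@np.append(p,1); x=q[:2]/q[2]; x=x*(1+k1*(x@x))
    return (K@np.append(x,1))[:2]
E
python3 - <<'E'
from h import *
np.set_printoptions(precision=3,suppress=True)
print(arm.read_state(), arm.finger_overhang)
for n in ['scene','side','wrist']:
    s,im=snap(n,n+'0.png'); C=cam(n,s); print(n,C)
E
```

```text
pics
{'clock': 0.0, 'q': array([-1.376,  0.478,  0.022,  1.556, -0.012,  1.109, -0.083]), 'qvel': array([ 0.001,  0.001, -0.001,  0.002,  0.002,  0.   , -0.   ]), 'tau': array([ -0.   , -58.286,   1.535, -27.26 ,  -0.054,   0.017,   0.   ]), 'tcp_pos': array([0.201, 0.644, 0.247]), 'ee_rot': array([-3.14 ,  0.   ,  2.839]), 'ft_force': array([ 0.121, -0.631, -0.84 ]), 'moment': array([-0.025, -0.016,  0.054]), 'gripper_force': 0.0, 'opening': 0.08778531979747686} 0.025
scene (array([[450.899,   0.   , 318.095],
       [  0.   , 450.899, 239.077],
       [  0.   ,   0.   ,   1.   ]]), -0.09088391023273715, array([[ 0.897, -0.278,  0.344,  0.214],
       [-0.442, -0.556,  0.703, -0.657],
       [-0.005, -0.783, -0.622,  0.612],
       [ 0.   ,  0.   ,  0.   ,  1.   ]]))
side (array([[569.213,   0.   , 322.175],
       [  0.   , 569.213, 226.87 ],
       [  0.   ,   0.   ,   1.   ]]), -0.117320650178067, array([[ 0.98 , -0.134,  0.15 ,  0.325],
       [-0.201, -0.59 ,  0.782, -1.003],
       [-0.017, -0.796, -0.605,  0.84 ],
       [ 0.   ,  0.   ,  0.   ,  1.   ]]))
wrist (array([[351.376,   0.   , 317.203],
       [  0.   , 351.376, 242.62 ],
       [  0.   ,   0.   ,   1.   ]]), -0.052074485381734974, array([[ 0.299,  0.918,  0.26 ,  0.131],
       [ 0.954, -0.288, -0.082,  0.666],
       [-0.   ,  0.273, -0.962,  0.384],
       [ 0.   ,  0.   ,  0.   ,  1.   ]]))
```

View pics/scene0.png

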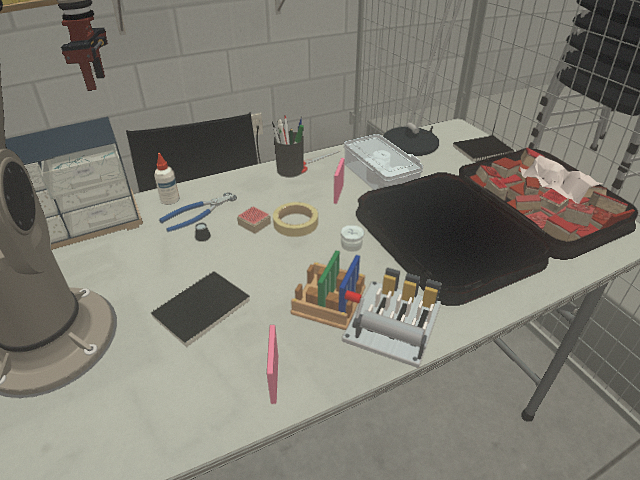

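View pics/side0.png

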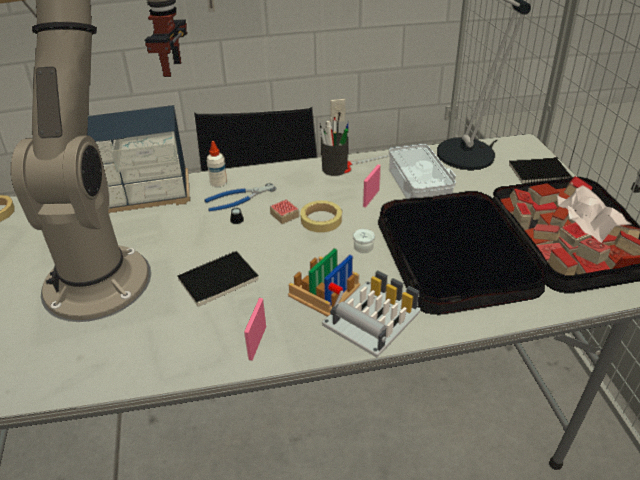

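The scene picture shows green (330,280) and blue (350,283) panels in the rack, and no amber. The jig is at (392,315) with its red grip at (354,297) and stop tops at about (391,271), (411,277), (433,283). Pink panels are decoys.

```bash
python3 - <<'E'
from h import *
np.set_printoptions(precision=3,suppress=True)
C=cam('scene'); f=lambda u,v,z: print(u,v,onz(C,(u,v),z))
f(354,297,.069)
for p in [(391,271),(411,277),(433,283)]: f(*p,.056)
for p in [(327,253),(338,280),(344,288),(359,257),(321,292)]: f(*p,.09)
for p in [(352,237),(256,218),(296,218)]: f(*p,.02)
E
```

```text
354 297 [ 0.5   -0.209  0.069]
391 271 [ 0.599 -0.171  0.056]
411 277 [ 0.623 -0.201  0.056]
433 283 [ 0.649 -0.231  0.056]
327 253 [ 0.5   -0.109  0.09 ]
338 280 [ 0.484 -0.18   0.09 ]
344 288 [ 0.484 -0.201  0.09 ]
359 257 [ 0.545 -0.144  0.09 ]
321 292 [ 0.446 -0.192  0.09 ]
352 237 [ 0.609 -0.013  0.02 ]
256 218 [0.451 0.144 0.02 ]
296 218 [0.531 0.104 0.02 ]
```

```bash
python3 - <<'E'
from h import *
im=cv2.imread('pics/scene0.png')[225:375,280:450]
cv2.imwrite('pics/crop0.png',cv2.resize(im,None,fx=4,fy=4,interpolation=cv2.INTER_CUBIC))
E
```

```text
(no output)
```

View pics/crop0.png

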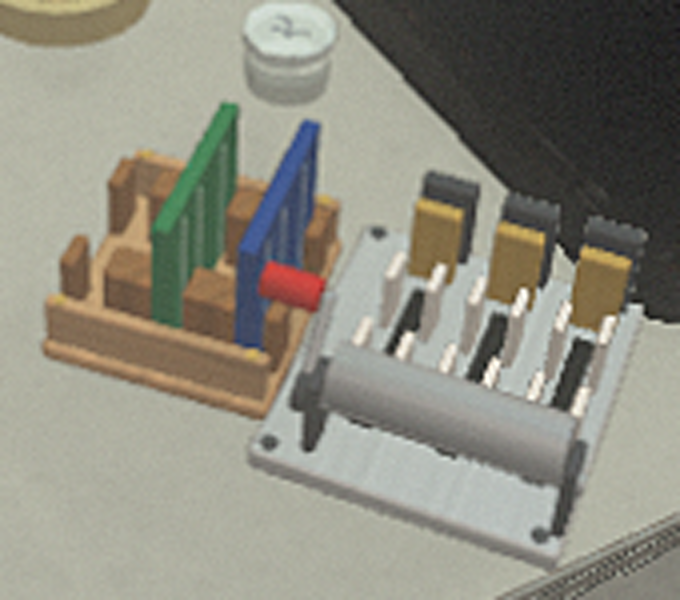

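The crop shows the jig yawed about 0.7 rad. Its grip is at crop (290,285), close by the blue panel's near-top edge (250,245); green sits in the middle slot. Next I move above for a wrist look.

```bash
cat >> h.py <<'E'
def wrap(a): return (a+np.pi)%(2*np.pi)-np.pi
def plan(wps, s=None, grip=100, cap=0.055, capt=0.18, slow=None):
    """wps: list of (x,y,z,yaw). prints rows in tool axes"""
    s=s or arm.read_state(); p=np.array(s['tcp_pos']); yaw=s['ee_rot'][2]; rows=[]
    for w in wps:
        t=np.array(w[:3]); dy=w[3]-yaw
        c=slow or cap
        n=int(max(1,np.ceil(np.linalg.norm(t-p)/c),np.ceil(abs(dy)/capt)))
        for i in range(n):
            M=R.from_euler('xyz',[np.pi,0,yaw]).as_matrix()
            tgt=p+(t-p)/(n-i); d=np.round(M.T@(tgt-p),4); tr=round(-(w[3]-yaw)/(n-i),3)
            rows.append([grip,[float(v) for v in d],tr]); p=p+M@d; yaw-=tr
    for i in range(0,len(rows),8): print(str(rows[i:i+8]).replace(' ',''))
E
python3 - <<'E'
from h import *
plan([(.201,.644,.40,2.839),(.45,.25,.4,2.2),(.53,-.17,.32,2.27)])
E
```

```text
[[100,[0.0001,0.0,-0.051],np.float64(-0.0)],[100,[0.0001,0.0,-0.051],np.float64(-0.0)],[100,[0.0,0.0,-0.0511],np.float64(-0.0)],[100,[-0.0395,-0.0335,0.0],np.float64(0.071)],[100,[-0.0417,-0.0307,0.0],np.float64(0.071)],[100,[-0.0438,-0.0276,0.0],np.float64(0.071)],[100,[-0.0457,-0.0244,0.0],np.float64(0.071)],[100,[-0.0473,-0.0211,0.0],np.float64(0.071)]]
[[100,[-0.0486,-0.0177,0.0],np.float64(0.071)],[100,[-0.0498,-0.0143,0.0],np.float64(0.071)],[100,[-0.0507,-0.0107,0.0],np.float64(0.071)],[100,[-0.0513,-0.007,0.0],np.float64(0.071)],[100,[-0.0483,-0.0228,0.01],np.float64(-0.009)],[100,[-0.0481,-0.0232,0.01],np.float64(-0.009)],[100,[-0.0479,-0.0237,0.01],np.float64(-0.009)],[100,[-0.0477,-0.0241,0.01],np.float64(-0.009)]]
[[100,[-0.0475,-0.0245,0.01],np.float64(-0.009)],[100,[-0.0473,-0.025,0.01],np.float64(-0.008)],[100,[-0.0471,-0.0253,0.01],np.float64(-0.009)],[100,[-0.0468,-0.0258,0.01],np.float64(-0.008)]]
```

step_arm(
  steps=[
    [100,[0,0,-0.051],0],
    [100,[0,0,-0.051],0],
    [100,[0,0,-0.051],0],
    [100,[-0.04,-0.033,0],0.071],
    [100,[-0.042,-0.031,0],0.071],
    [100,[-0.044,-0.028,0],0.071],
    [100,[-0.046,-0.024,0],0.071],
    [100,[-0.047,-0.021,0],0.071],
  ],
)

```text
clock: 1.15
tcp_pos: [0.3415, 0.4236, 0.4005]
ee_rot: [-3.141, 0.0, 2.481]
ft_force: [0.9, 0.4, 0.1]
opening: 0.0879
gripper_force: 0.0
```

step_arm(
  steps=[
    [100,[-0.049,-0.018,0],0.071],
    [100,[-0.05,-0.014,0],0.071],
    [100,[-0.051,-0.011,0],0.071],
    [100,[-0.051,-0.007,0],0.071],
    [100,[-0.048,-0.023,0.01],-0.009],
    [100,[-0.048,-0.023,0.01],-0.009],
    [100,[-0.048,-0.024,0.01],-0.009],
    [100,[-0.048,-0.024,0.01],-0.009],
  ],
)

```text
clock: 2.15
tcp_pos: [0.4913, 0.0379, 0.3603]
ee_rot: [3.141, -0.0, 2.236]
ft_force: [1.6, -0.0, -0.6]
opening: 0.0877
gripper_force: 0.0
```

step_arm(
  steps=[
    [100,[-0.048,-0.024,0.01],-0.009],
    [100,[-0.047,-0.025,0.01],-0.009],
    [100,[-0.047,-0.025,0.01],-0.009],
    [100,[-0.047,-0.026,0.01],-0.009],
    [100,[0,0,0],0],
    [100,[0,0,0],0],
  ],
)

```text
clock: 2.9
tcp_pos: [0.5321, -0.1697, 0.3203]
ee_rot: [-3.141, -0.001, 2.272]
ft_force: [-0.1, -0.5, 0.3]
opening: 0.0879
gripper_force: 0.0
```

```bash
python3 - <<'E'
from h import *
s,im=snap('wrist','w1.png'); print(s['tcp_pos'],s['ee_rot'],s['clock'],s['ft_force'])
E
```

```text
[ 0.53207722 -0.16972478  0.32034996] [-3.14132512e+00 -8.83318674e-04  2.27164532e+00] 2.9 [-0.1300898  -0.53415964  0.31634477]
```

View pics/w1.png

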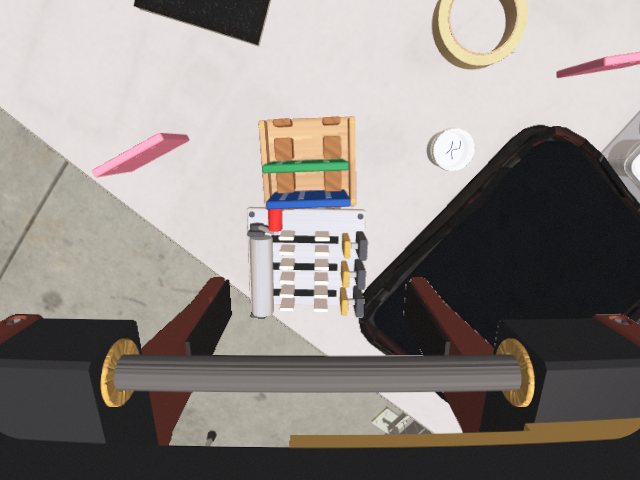

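The wrist view shows the jig at (307,262): bar (261,275), grip (275,219), dark slots at rows 239/267/293, stops at column 346. The rack lies behind with green at row 166 and blue at row 200. The pot (452,149) and tape are clear of the work.

```bash
python3 - <<'E'
from h import *
np.set_printoptions(precision=4,suppress=True)
s,_=arm.read_state(),0; im=cv2.imread('pics/w1.png'); C=cam('wrist',s)
hsv=cv2.cvtColor(im,cv2.COLOR_BGR2HSV)
def blobs(lo,hi,roi,mn):
    m=np.zeros(im.shape[:2],np.uint8); y0,y1,x0,x1=roi
    m[y0:y1,x0:x1]=cv2.inRange(hsv,lo,hi)[y0:y1,x0:x1]
    cs,_=cv2.findContours(m,cv2.RETR_EXTERNAL,cv2.CHAIN_APPROX_NONE)
    return [c for c in cs if cv2.contourArea(c)>mn]
for n,lo,hi,roi,z in [('brass',(15,100,90),(30,255,255),(225,325,335,362),.056),('red',(0,150,100),(8,255,255),(200,240,260,295),.069),('slot',(0,0,0),(180,255,60),(225,310,272,345),.012),('green',(55,80,40),(90,255,255),(150,180,255,360),.09),('blue',(105,100,40),(125,255,255),(185,215,255,360),.09)]:
    for c in blobs(lo,hi,roi,8):
        r=cv2.minAreaRect(c); print(n,r,cv2.boundingRect(c),onz(C,r[0],z))
        if n in('green','blue'): print('  ',[onz(C,q,z)[:2] for q in cv2.boxPoints(r)])
for p in [(249,208),(364,209)]: print(onz(C,p,.012))
im2=cv2.resize(im[110:330,235:380],None,fx=2.7*1.4,fy=2.7,interpolation=cv2.INTER_CUBIC); im2=cv2.resize(im[110:325,235:380],None,fx=2.75,fy=2.75,interpolation=cv2.INTER_CUBIC); cv2.imwrite('pics/w1c.png',im2)
E
```

```text
brass ((344.21124267578125, 288.00811767578125), (8.339987754821777, 54.0369758605957), 2.2025983333587646) (340, 261, 10, 55) [ 0.6217 -0.2216  0.056 ]
brass ((346.0, 245.0), (24.0, 8.0), 90.0) (342, 233, 9, 25) [ 0.5868 -0.1788  0.056 ]
red ((274.5, 220.0), (20.0, 13.0), 90.0) (268, 210, 14, 21) [ 0.5022 -0.2067  0.069 ]
slot ((331.5, 293.0), (4.0, 7.0), 90.0) (328, 291, 8, 5) [ 0.6282 -0.2504  0.012 ]
slot ((303.0, 292.5), (5.0, 18.0), 90.0) (294, 290, 19, 6) [ 0.5977 -0.2752  0.012 ]
slot ((276.5, 291.5), (5.0, 5.0), 0.0) (274, 289, 6, 6) [ 0.569  -0.2976  0.012 ]
slot ((332.5, 267.0), (4.0, 7.0), 90.0) (329, 265, 8, 5) [ 0.6044 -0.2208  0.012 ]
slot ((303.5, 266.5), (5.0, 19.0), 90.0) (294, 264, 20, 6) [ 0.5741 -0.2455  0.012 ]
slot ((275.5, 266.0), (4.0, 5.0), 90.0) (273, 264, 6, 5) [ 0.5449 -0.2693  0.012 ]
slot ((315.02520751953125, 239.44110107421875), (43.96372604370117, 5.926891803741455), 1.3639274835586548) (293, 236, 45, 7) [ 0.5617 -0.2066  0.012 ]
slot ((281.0, 238.5), (5.0, 18.0), 90.0) (272, 236, 19, 6) [ 0.5266 -0.2345  0.012 ]
green ((304.98699951171875, 165.6486358642578), (10.770393371582031, 86.23717498779297), 87.87889862060547) (262, 159, 87, 14) [ 0.4897 -0.1367  0.09  ]
   [array([ 0.4533, -0.1623]), array([ 0.5188, -0.1029]), array([ 0.5263, -0.1108]), array([ 0.4603, -0.1707])]
blue ((307.4020080566406, 199.1585693359375), (16.335119247436523, 83.22640228271484), 88.02507019042969) (266, 190, 84, 19) [ 0.5138 -0.1617  0.09  ]
   [array([ 0.4757, -0.1845]), array([ 0.5404, -0.126 ]), array([ 0.5523, -0.1386]), array([ 0.4868, -0.1978])]
[ 0.4697 -0.2293  0.012 ]
[ 0.5837 -0.1349  0.012 ]
```

View pics/w1c.png

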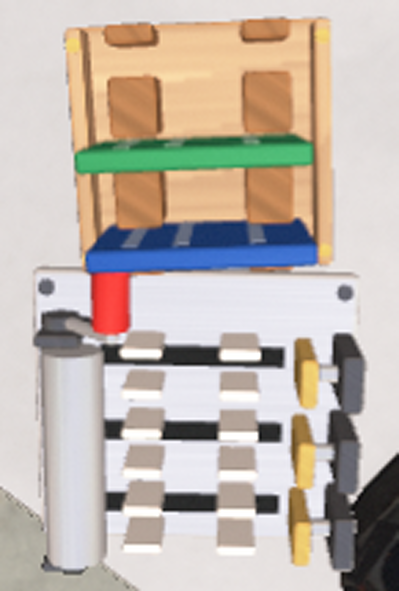

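```bash
python3 - <<'E'
from h import *
np.set_printoptions(precision=4,suppress=True)
s=arm.read_state(); C=cam('wrist',s)
yaw=.685; cx=np.array([np.cos(yaw),np.sin(yaw)]); cy=np.array([-cx[1],cx[0]])
def f(n,u,v,z):
    p=onz(C,(u/2.75+235,v/2.75+110),z)[:2]; print(n,p,'along',p@cx,'across',p@cy)
for r in [347,387,422,460,497,533]:
    f('wallL',122,r,.046); f('wallR',261,r,.046)
for r in [355,430,503]: f('slot L',105,r,.012); f('slot R',281,r,.012)
f('plate L',35,270,.012); f('plate R',358,275,.012)
f('bar',74,455,.053)
f('brass',310,365,.056);f('brass',310,445,.056);f('brass',307,520,.056)
f('grip top',110,302,.074)
E
```

```text
wallL [ 0.5201 -0.2242] along 0.260942469160543 across -0.5026987543609325
wallR [ 0.567  -0.1847] along 0.3222556575998631 across -0.50171373492742
wallL [ 0.5316 -0.2387] along 0.2607074517116102 across -0.5211598550785324
wallR [ 0.579  -0.1986] along 0.32274120625533587 across -0.5201572105332009
wallL [ 0.5419 -0.2516] along 0.2604902868233783 across -0.5376771689107398
wallR [ 0.5898 -0.2111] along 0.3231779331132697 across -0.5366584772423391
wallL [ 0.5533 -0.2659] along 0.2602417828641548 across -0.5560165266337908
wallR [ 0.6018 -0.225 ] along 0.3236653010595596 across -0.5549796943181908
wallL [ 0.5647 -0.2803] along 0.25998650559321895 across -0.5743023109006558
wallR [ 0.6137 -0.2389] along 0.32415374845627076 across -0.5732470358500934
wallL [ 0.576  -0.2945] along 0.25972491027972255 across -0.5925232774789472
wallR [ 0.6256 -0.2526] along 0.3246428745718504 across -0.5914492559389388
slot L [ 0.5193 -0.2418] along 0.24915461235506617 across -0.5157573127319689
slot R [ 0.5836 -0.1874] along 0.33339815996861843 across -0.5144021410151771
slot L [ 0.5428 -0.2717] along 0.2484755840519198 across -0.5538115769550047
slot R [ 0.6086 -0.2161] along 0.33461830558560535 across -0.5524109701366449
slot L [ 0.5668 -0.3022] along 0.24774697818326247 across -0.5925823879842911
slot R [ 0.6341 -0.2453] along 0.3358780250149531 across -0.5911337717929301
plate L [ 0.4686 -0.2306] along 0.21703070645941325 across -0.47505350728550194
plate R [ 0.5857 -0.1349] along 0.3682511005741448 across -0.475013772400253
bar [ 0.5342 -0.2754] along 0.23948482048770142 across -0.5512417333699293
brass [ 0.5865 -0.1753] along 0.3432454624244861 across -0.5068044362563979
brass [ 0.6109 -0.2029] along 0.3447353291069467 across -0.5436316749548578
brass [ 0.6339 -0.2309] along 0.34486333623934806 across -0.5798880352567464
grip top [ 0.5022 -0.205 ] along 0.2592533990079075 across -0.4764961245662992
```

```bash
cat >> h.py <<'E'
JO=np.array([.5791,-.2409]); JY=.685
def J(x,y): 
    c,s=np.cos(JY),np.sin(JY); return JO+np.array([c*x-s*y,s*x+c*y])
def toJ(p):
    c,s=np.cos(JY),np.sin(JY); d=np.array(p)[:2]-JO; return np.array([c*d[0]+s*d[1],-s*d[0]+c*d[1]])
def grip(v,y=.075): 
    t=1.94-v; q=J(-.062+.04*np.cos(t),y); return (q[0],q[1],.039+.04*np.sin(t)+.006,JY+np.pi/2)
E
python3 - <<'E'
from h import *
g=grip(1.05); plan([g[:2]+(.15,g[3]),g[:2]+(.11,g[3]),g],grip=45); print(g)
s=arm.read_state(); s['tcp_pos']=g[:3]; s['ee_rot']=[np.pi,0,g[3]]
plan([grip(v) for v in np.arange(.92,-.05,-.12)],s,grip=0)
E
```

```text
[[45,[-0.0024,-0.0116,0.0426],np.float64(0.004)],[45,[-0.0024,-0.0115,0.0426],np.float64(0.004)],[45,[-0.0025,-0.0116,0.0427],np.float64(0.005)],[45,[-0.0025,-0.0115,0.0426],np.float64(0.004)],[45,[-0.0,-0.0,0.04],np.float64(0.0)],[45,[-0.0,-0.0,0.034],np.float64(0.0)]]
(np.float64(0.5031326896904671), np.float64(-0.20611581808864005), np.float64(0.07608286990107296), 2.2557963267948966)
[[0,[-0.0,-0.0042,-0.003],-0.0],[0,[0.0,-0.0043,-0.0023],-0.0],[0,[-0.0,-0.0044,-0.0017],-0.0],[0,[-0.0,-0.0047,-0.0012],-0.0],[0,[0.0,-0.0047,-0.0006],-0.0],[0,[-0.0,-0.0048,-0.0001],-0.0],[0,[0.0,-0.0048,0.0006],-0.0],[0,[0.0,-0.0047,0.001],-0.0]]
[[0,[0.0,-0.0045,0.0017],-0.0]]
```

step_arm(
  steps=[
    [45,[-0.0024,-0.0116,0.0426],0.004],
    [45,[-0.0024,-0.0116,0.0426],0.004],
    [45,[-0.0024,-0.0116,0.0426],0.004],
    [45,[-0.0024,-0.0116,0.0426],0.004],
    [45,[0,0,0],0],
    [45,[0,0,0],0],
  ],
)

```text
clock: 3.7
tcp_pos: [0.5042, -0.2065, 0.1518]
ee_rot: [3.14, 0.001, 2.257]
ft_force: [0.1, 1.0, 0.4]
opening: 0.0394
gripper_force: 0.0
```

```bash
python3 - <<'E'
from h import *
np.set_printoptions(precision=4,suppress=True)
s,im=snap('wrist','w2.png'); print(s['tcp_pos'],s['ee_rot'],s['opening'],s['clock']); C=cam('wrist',s)
for v in (1.,1.1): 
    g=grip(v,.0765); print(proj(C,np.array(g[:3])-[0,0,.006]))
print(proj(C,np.append(J(0,0),.012)))
E
```

```text
[ 0.5042 -0.2065  0.1518] [3.1399 0.0012 2.2575] 0.03940286781335773 3.7
[312.6833 256.7562]
[317.431  255.5659]
[357.3603 318.5439]
```

View pics/w2.png

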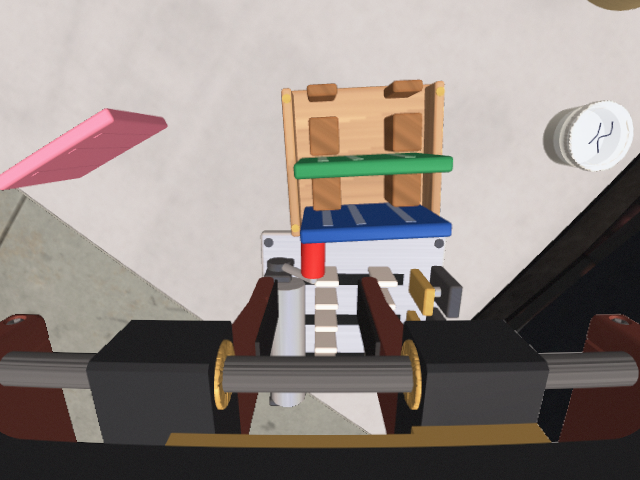

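The grip sits at (314,260), matching the prediction to about 1 mm, so I go down and pinch it.

step_arm(
  steps=[
    [45,[0,-0.001,0.04],0],
    [45,[0,0,0.035],0],
    [45,[0,0,0],0],
    [0,[0,0,0],0],
    [0,[0,0,0],0],
    [0,[0,0,0],0],
    [0,[0,0,0],0],
  ],
)

```text
clock: 4.62
tcp_pos: [0.5015, -0.2076, 0.0763]
ee_rot: [3.141, -0.001, 2.256]
ft_force: [-5.5, 3.0, 6.5]
opening: 0.0152
gripper_force: 33.5
```

step_arm(
  steps=[
    [0,[0,-0.0042,-0.003],0],
    [0,[0,-0.0043,-0.0023],0],
    [0,[0,-0.0044,-0.0017],0],
    [0,[0,-0.0047,-0.0012],0],
    [0,[0,0,0],0],
  ],
)

```text
clock: 5.25
tcp_pos: [0.4931, -0.2146, 0.085]
ee_rot: [3.133, 0.0, 2.261]
ft_force: [6.0, 13.8, 4.2]
opening: 0.0153
gripper_force: 30.0
```

step_arm(
  steps=[
    [0,[0,-0.0047,-0.0006],0],
    [0,[0,-0.0048,0],0],
    [0,[0,-0.0048,0.0006],0],
    [0,[0,-0.0047,0.001],0],
    [0,[0,-0.0045,0.0017],0],
    [0,[0,0,0],0],
    [0,[0,0,0],0],
  ],
)

```text
clock: 6.12
tcp_pos: [0.4739, -0.2308, 0.0832]
ee_rot: [3.134, 0.0, 2.259]
ft_force: [1.8, 12.7, 17.8]
opening: 0.015
gripper_force: 30.0
```

```bash
python3 - <<'E'
from h import *
s=arm.read_state(); p=np.array(s['tcp_pos']); j=toJ(p); th=np.arctan2(p[2]-.006-.039,j[0]+.062); print(j,1.94-th, np.hypot(p[2]-.045,j[0]+.062),s['ft_force'],s['opening'])
E
```

```text
[-0.07506945  0.07435832] 0.03922783381837869 0.040335285820581254 [ 1.76004725 12.68021041 17.77006869] 0.015005854947700683
```

step_arm(
  steps=[
    [45,[0,0,0],0],
    [45,[0,0,0],0],
    [45,[0,0,0],0],
    [45,[0,0,-0.03],0],
    [30,[0,0,-0.055],0],
    [30,[0.02,0.02,-0.055],0],
    [30,[0,0.02,0],0],
    [30,[0,0,0],0],
  ],
)

```text
clock: 7.12
tcp_pos: [0.4893, -0.192, 0.2203]
ee_rot: [3.142, -0.0, 2.259]
ft_force: [-0.3, 0.2, -0.5]
opening: 0.0264
gripper_force: 0.0
```

```bash
python3 - <<'E'
from h import *
np.set_printoptions(precision=4,suppress=True)
s,im=snap('wrist','w3.png'); print(s['tcp_pos'],s['ee_rot'],s['q'],s['clock']); C=cam('wrist',s)
E
```

```text
[ 0.4893 -0.192   0.2203] [ 3.1415 -0.0001  2.2586] [-0.3132  0.3089  0.6961  1.9751 -0.2438  0.9407  1.1925] 7.125
```

View pics/w3.png

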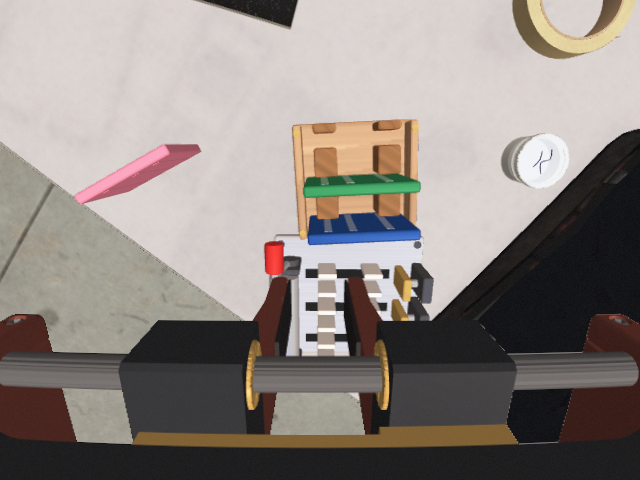

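The wrist view shows the clamp open (grip at (274,258), behind the bar). Green's top runs along row ~188 and blue's along ~238, and the rack is unmoved.

```bash
cat >> h.py <<'E'
COL={'green':((55,80,40),(90,255,255)),'blue':((105,100,40),(125,255,255))}
def panel_low(im,C,col,roi,z=.09):
    """lower image edge of blob = -y top edge of the panel; returns centre (world), yaw, length"""
    hsv=cv2.cvtColor(im,cv2.COLOR_BGR2HSV); m=np.zeros(im.shape[:2],np.uint8); y0,y1,x0,x1=roi
    m[y0:y1,x0:x1]=cv2.inRange(hsv,*COL[col])[y0:y1,x0:x1]
    n,l,st,_=cv2.connectedComponentsWithStats(m); m=l==1+np.argmax(st[1:,4])
    cols=np.where(m.any(0))[0]; low=np.array([np.where(m[:,c])[0].max()+.5 for c in cols]); 
    k=slice(4,-4); a=np.polyfit(cols[k],low[k],1)
    P=[onz(C,(u,np.polyval(a,u)),z)[:2] for u in (cols[0]-.5,cols[-1]+.5)]
    d=P[1]-P[0]; L=np.hypot(*d); d/=L; nrm=np.array([-d[1],d[0]])
    c=(P[0]+P[1])/2+.0045*nrm
    return c,np.arctan2(d[1],d[0]),L
E
python3 - <<'E'
from h import *
np.set_printoptions(precision=4,suppress=True)
s=arm.read_state(); C=cam('wrist',s); im=cv2.imread('pics/w3.png')
for c,roi in (('green',(165,205,280,440)),('blue',(205,255,290,440))):
    r=panel_low(im,C,c,roi); print(c,r,toJ(r[0]))
print(proj(C,np.append(J(0,.038),.012)),proj(C,np.append(J(0,0),.012)))
E
```

```text
green (array([ 0.4883, -0.1395]), np.float64(0.7350423667310523), np.float64(0.08864953099578717)) [-0.0062  0.1359]
blue (array([ 0.5146, -0.1667]), np.float64(0.7357617900307716), np.float64(0.08956445045686608)) [-0.003   0.0983]
[355.2056 273.2374] [354.1179 306.2905]
```

```bash
python3 - <<'E'
from h import *
plan([(.5146,-.1667,.15,.736),(.5146,-.1667,.083,.736)],grip=30)
E
```

```text
[[30,[0.0004,0.0041,0.0077],np.float64(0.169)],[30,[0.0011,0.004,0.0077],np.float64(0.169)],[30,[0.0017,0.0038,0.0077],np.float64(0.169)],[30,[0.0023,0.0034,0.0077],np.float64(0.169)],[30,[0.0029,0.003,0.0077],np.float64(0.169)],[30,[0.0034,0.0025,0.0078],np.float64(0.169)],[30,[0.0037,0.0019,0.0077],np.float64(0.169)],[30,[0.004,0.0012,0.0078],np.float64(0.169)]]
[[30,[0.0041,0.0005,0.0077],np.float64(0.169)],[30,[0.0,0.0,0.0335],np.float64(-0.0)],[30,[0.0,0.0,0.0335],np.float64(-0.0)]]
```

step_arm(
  steps=[
    [30,[0.0004,0.004,0.0077],0.169],
    [30,[0.001,0.004,0.0077],0.169],
    [30,[0.0017,0.0038,0.0077],0.169],
    [30,[0.0023,0.0034,0.0077],0.169],
    [30,[0.003,0.003,0.0077],0.169],
    [30,[0.0034,0.0025,0.0077],0.169],
    [30,[0.0037,0.002,0.0077],0.169],
    [30,[0.004,0.0012,0.0077],0.169],
  ],
)

```text
clock: 8.18
tcp_pos: [0.5105, -0.1713, 0.1574]
ee_rot: [-3.14, 0.003, 0.896]
ft_force: [0.2, -0.4, 0.4]
opening: 0.0262
gripper_force: 0.0
```

step_arm(
  steps=[
    [30,[0.004,0.0005,0.0077],0.169],
    [30,[0,0,0],0],
    [30,[0,0,0],0],
  ],
)

```text
clock: 8.55
tcp_pos: [0.5141, -0.1681, 0.1509]
ee_rot: [-3.141, 0.002, 0.736]
ft_force: [-0.2, 0.1, 0.3]
opening: 0.0263
gripper_force: 0.0
```

```bash
python3 - <<'E'
from h import *
np.set_printoptions(precision=4,suppress=True)
s,im=snap('wrist','w4.png'); print(s['tcp_pos'],s['ee_rot'],s['q'],s['clock']); C=cam('wrist',s)
for x in (-.045,.045):
    for c in ((.4883,-.1395),(.5146,-.1667)):
        d=np.array([np.cos(.736),np.sin(.736)]); p=np.append(np.array(c)+d*x,.09); print(proj(C,p))
E
```

```text
[ 0.5141 -0.1681  0.1509] [-3.141   0.0017  0.7365] [-0.5297  0.5685  0.9879  2.0103 -0.6127  0.8941 -0.0417] 8.55
[256.1016 338.578 ]
[315.1066 337.06  ]
[248.2968 198.5307]
[314.7672 196.2641]
```

View pics/w4.png

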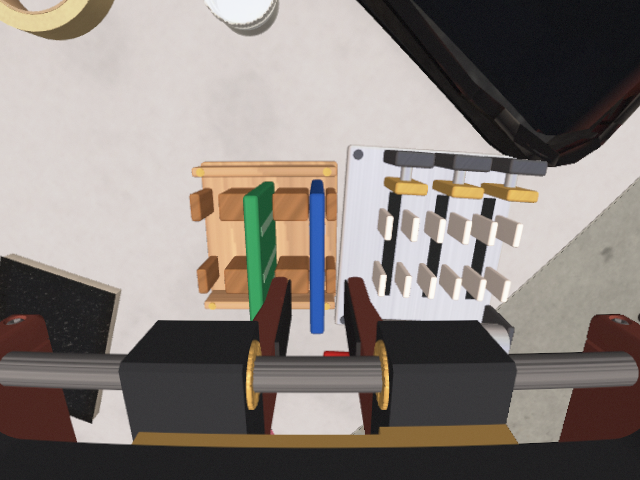

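Blue is centred between the fingers: its top runs (317,192)–(317,331), about 5 px from the prediction. I check whether the jig shows the same offset in this view.

```bash
python3 - <<'E'
from h import *
np.set_printoptions(precision=1,suppress=True)
s=arm.read_state(); C=cam('wrist',s); im=cv2.imread('pics/w4.png')
P=lambda x,y,z: proj(C,np.append(J(x,y),z))
print('stop face top',P(.044,.038,.056),P(.044,0,.056)); 
for y in (.031,.045): print('wall tops ends',y,P(.027,y,.046),P(-.035,y,.046))
print('strip',P(-.02,.038,.012),P(.02,.038,.012),P(.02,0,.012),P(.02,-.038,.012))
c=cv2.resize(im[140:340,290:530],None,fx=3.3,fy=3,interpolation=cv2.INTER_CUBIC); cv2.imwrite('pics/w4c.png',c[:, :790])
E
```

```text
stop face top [409.2 191.1] [465.1 194.3]
wall tops ends 0.031 [412.6 213.9] [402.3 294.8]
wall tops ends 0.045 [392.9 212.8] [383.9 294. ]
strip [386.7 261. ] [391.9 213.8] [438.5 216.2] [484.3 218.7]
```

View pics/w4c.png

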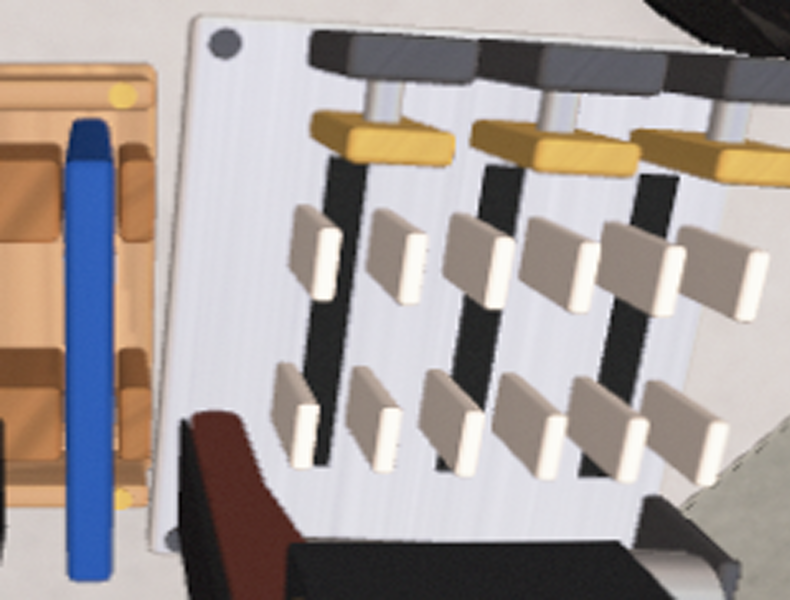

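```bash
python3 - <<'E'
from h import *
np.set_printoptions(precision=4,suppress=True)
s=arm.read_state(); C=cam('wrist',s)
f=lambda u,v,z: onz(C,(u/3.3+290,v/3+140),z)
a,b=f(90,158,.09),f(90,580,.09); print('blue jig frame',toJ(a),toJ(b),toJ((a+b)/2),np.arctan2(*(a-b)[:2][::-1]))
for n,p in dict(Wa1f=((335,231),.046),Wa1n=((307,467),.046),Wa2f=((420,232),.046),Wa2n=((390,472),.046),Wb1f=((508,236),.046),Wb1n=((470,476),.046),Wb2f=((592,240),.046),Wb2n=((555,478),.046),Wc1f=((680,244),.046),Wc1n=((640,482),.046),stopa=((400,163),.056),stopb=((590,174),.056),
 Sa1=((348,158),.012),Sa2=((313,464),.012),Sb1=((503,166),.012),Sb2=((445,470),.012),Sc1=((660,175),.012),Sc2=((593,476),.012)).items(): print(n,toJ(f(*p[0],p[1])))
E
```

```text
blue jig frame [0.0444 0.0991] [-0.045   0.0946] [-0.0003  0.0969] 0.7352157583001686
Wa1f [0.024  0.0457]
Wa1n [-0.0364  0.0455]
Wa2f [0.0247 0.0274]
Wa2n [-0.0369  0.0263]
Wb1f [0.0247 0.0082]
Wb1n [-0.0371  0.0077]
Wb2f [ 0.0248 -0.0103]
Wb2n [-0.0368 -0.0122]
Wc1f [ 0.0248 -0.03  ]
Wc1n [-0.037  -0.0325]
stopa [0.0419 0.0364]
stopb [ 0.0416 -0.0029]
Sa1 [0.037 0.037]
Sa2 [-0.0505  0.0364]
Sb1 [ 0.037  -0.0008]
Sb2 [-0.0507  0.0016]
Sc1 [ 0.0367 -0.0397]
Sc2 [-0.0509 -0.038 ]
```

```bash
python3 - <<'E'
from h import *
np.set_printoptions(precision=1,suppress=True)
s=dict(tcp_pos=[.4893,-.192,.2203],ee_rot=[3.1415,-.0001,2.2586]); C=cam('wrist',s); im=cv2.imread('pics/w3.png')
P=lambda x,y,z: proj(C,np.append(J(x,y),z))
print('wallends a+',P(-.035,.047,.046),P(.027,.047,.046),'stop',P(.044,.038,.056),'strip ends',P(-.05,.038,.012),P(.037,.038,.012),'plate',P(.068,.078,.012))
print('blue ends if x=-.3-2.2..',P(-.045+.002,.094,.09),P(.045+.002,.094,.09))
a=im[205:300,290:450]; cv2.imwrite('pics/w3c.png',cv2.resize(a,None,fx=5,fy=5,interpolation=cv2.INTER_CUBIC))
E
```

```text
wallends a+ [320.3 277.8] [385.4 277.9] stop [405.  290.8] strip ends [305.7 273.9] [388.4 274. ] plate [420.8 237.3]
blue ends if x=-.3-2.2.. [310.9 242.8] [423.9 243. ]
```

View pics/w3c.png

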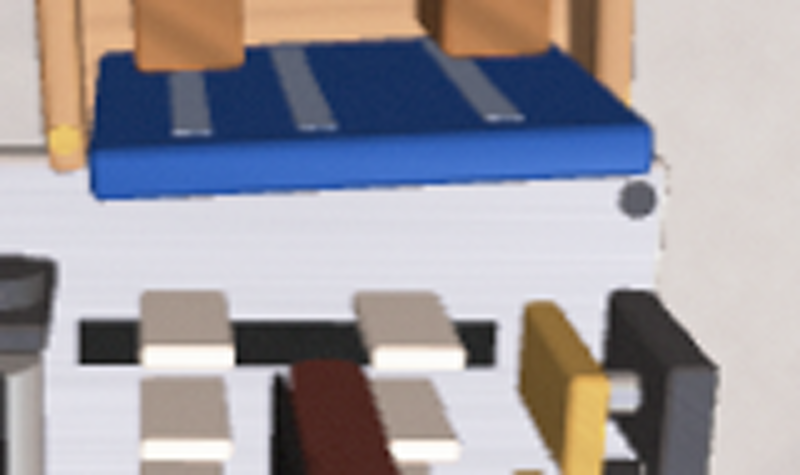

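Fresh check: in w3 the walls and stop also sit about 2.1 mm towards -x of my estimate, so both views agree. I correct the origin and descend on blue.

```bash
cat >> h.py <<'E'
JO=J(-.0021,0)
E
python3 - <<'E'
from h import *
s=arm.read_state(); print(JO,toJ(s['tcp_pos'])); C=cam('wrist',s)
f=lambda u,v,z: onz(C,(u/3.3+290,v/3+140),z)
print(toJ((f(90,158,.09)+f(90,580,.09))/2))
E
```

```text
[ 0.57747372 -0.24222861] [-0.00180493  0.09737964]
[0.00179718 0.09685103]
```

step_arm(
  steps=[
    [30,[0,0,0.034],0],
    [30,[0,0,0.033],0],
    [30,[0,0,0],0],
    [0,[0,0,0],0],
    [0,[0,0,0],0],
    [0,[0,0,0],0],
  ],
)

```text
clock: 9.35
tcp_pos: [0.5159, -0.1675, 0.0857]
ee_rot: [3.14, -0.001, 0.735]
ft_force: [-1.0, 0.5, 8.3]
opening: 0.0088
gripper_force: 30.0
```

```bash
python3 - <<'E'
from h import *
s=arm.read_state(); p=s['tcp_pos']; q=J(-.007,-.038); print(toJ(p))
plan([(p[0],p[1],.17,.735),(q[0],q[1],.17,.685),(q[0],q[1],.13,.685)],grip=0,cap=.04)
E
```

```text
[-0.00040206  0.09688515]
[[0,[0.0,0.0,-0.0281],np.float64(-0.0)],[0,[0.0,0.0,-0.0281],np.float64(-0.0)],[0,[0.0,0.0,-0.0281],np.float64(-0.0)],[0,[-0.0033,0.0336,-0.0],np.float64(0.012)],[0,[-0.0029,0.0336,-0.0],np.float64(0.013)],[0,[-0.0025,0.0337,-0.0],np.float64(0.012)],[0,[-0.0021,0.0337,-0.0],np.float64(0.013)],[0,[-0.0,0.0,0.04],np.float64(-0.0)]]
```

step_arm(
  steps=[
    [0,[0,0,-0.028],0],
    [0,[0,0,-0.028],0],
    [0,[0,0,-0.028],0],
    [0,[-0.0033,0.0336,0],0.0125],
    [0,[-0.003,0.0336,0],0.0125],
    [0,[-0.0025,0.0337,0],0.0125],
    [0,[-0.002,0.0337,0],0.0125],
    [0,[0,0,0],0],
  ],
)

```text
clock: 10.35
tcp_pos: [0.5957, -0.2779, 0.1686]
ee_rot: [3.14, 0.001, 0.683]
ft_force: [-1.1, 0.3, -1.8]
opening: 0.0087
gripper_force: 30.0
```

step_arm(
  steps=[
    [0,[0,0,0],0],
    [0,[0,0,0],0],
  ],
)

```text
clock: 10.6
tcp_pos: [0.595, -0.2745, 0.1683]
ee_rot: [-3.14, -0.0, 0.686]
ft_force: [0.2, -0.3, -2.6]
opening: 0.0088
gripper_force: 30.0
```

```bash
python3 - <<'E'
from h import *
s,im=snap('wrist','w5.png'); print(toJ(s['tcp_pos']),s['tcp_pos'],s['ee_rot'],s['ft_force'])
C=cam('wrist',s); print([proj(C,np.append(J(x,y),.012)).round(1) for x in(-.03,.03) for y in (-.038,0)],proj(C,np.append(J(.038,-.038),s['tcp_pos'][2]-.0757+.08)))
E
```

```text
[-0.00685896 -0.03608523] [ 0.59499216 -0.27451318  0.16832452] [-3.14046016e+00 -4.09978891e-04  6.85719330e-01] [ 0.19381655 -0.33004098 -2.64826676]
[array([319. , 259.4]), array([275.9, 259.3]), array([319. , 191.2]), array([273.6, 191.2])] [320.25127242 224.45489302]
```

View pics/w5.png

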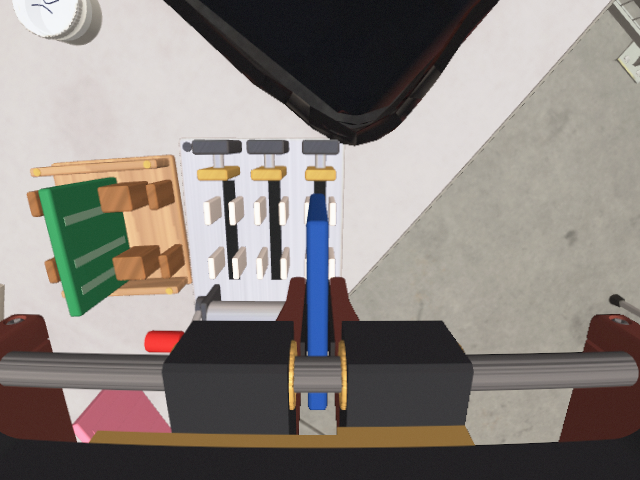

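Blue hangs over slot c: its far end is at (317,222) against a slot strip at column 319. It needs 2 mm more in tool y, then down.

step_arm(
  steps=[
    [0,[0,0.002,0.02],0],
    [0,[0,0,0.02],0],
    [0,[0,0,0],0],
    [0,[0,0,0],0],
  ],
)

```text
clock: 11.15
tcp_pos: [0.5964, -0.2776, 0.1282]
ee_rot: [-3.141, 0.001, 0.684]
ft_force: [0.2, -0.1, -1.2]
opening: 0.0086
gripper_force: 30.0
```

```bash
python3 - <<'E'
from h import *
s=arm.read_state(); print(toJ(s['tcp_pos']),s['tcp_pos'],s['ee_rot'],s['ft_force'])
E
```

```text
[-0.00766597 -0.03936847] [ 0.59644441 -0.27756635  0.12823603] [-3.14143103e+00  5.02053281e-04  6.84493995e-01] [ 0.24457747 -0.08935206 -1.22056378]
```

step_arm(
  steps=[
    [0,[0.001,-0.0012,0.01],0],
    [0,[0,0,0.01],0],
    [0,[0,0,0.01],0],
    [0,[0,0,0.008],0],
    [0,[0,0,0],0],
  ],
)

```text
clock: 11.78
tcp_pos: [0.5962, -0.2756, 0.0896]
ee_rot: [-3.14, 0.001, 0.685]
ft_force: [-0.8, -0.3, -2.3]
opening: 0.0089
gripper_force: 30.0
```

step_arm(
  steps=[
    [0,[0,0,0.002],0],
    [0,[0,0,0],0],
    [30,[0,0,0],0],
    [30,[0,0,0],0],
    [30,[0,0,0],0],
    [30,[0,0,-0.04],0],
    [30,[0,0,-0.05],0],
    [30,[0,0,0],0],
  ],
)

```text
clock: 12.78
tcp_pos: [0.5983, -0.2776, 0.1826]
ee_rot: [3.135, -0.003, 0.684]
ft_force: [0.4, -0.3, 0.0]
opening: 0.0261
gripper_force: 0.0
```

```bash
python3 - <<'E'
from h import *
g=J(-.01,.136)
plan([(*g,.22,.75)],grip=30); print(toJ(arm.read_state()['tcp_pos']))
E
```

```text
[[30,[-0.001,-0.0441,-0.0094],np.float64(-0.016)],[30,[-0.0003,-0.0442,-0.0093],np.float64(-0.017)],[30,[0.0005,-0.0441,-0.0094],np.float64(-0.016)],[30,[0.0012,-0.0441,-0.0093],np.float64(-0.017)]]
[-0.00622066 -0.04053947]
```

step_arm(
  steps=[
    [30,[-0.001,-0.044,-0.009],-0.0165],
    [30,[0,-0.044,-0.009],-0.0165],
    [30,[0,-0.044,-0.009],-0.0165],
    [30,[0.001,-0.044,-0.009],-0.0165],
    [30,[0,0,0],0],
    [30,[0,0,0],0],
    [30,[0,0,0],0],
  ],
)

```text
clock: 13.65
tcp_pos: [0.4824, -0.1434, 0.2144]
ee_rot: [3.141, 0.001, 0.749]
ft_force: [-0.2, -0.8, 0.0]
opening: 0.0264
gripper_force: 0.0
```

```bash
python3 - <<'E'
from h import *
s,im=snap('wrist','w6.png'); print(toJ(s['tcp_pos']),s['tcp_pos'],s['ee_rot'],s['ft_force'])
C=cam('wrist',s); hsv=cv2.cvtColor(im,cv2.COLOR_BGR2HSV); m=cv2.inRange(hsv,*COL['green'])
n,l,st,_=cv2.connectedComponentsWithStats(m); k=1+np.argmax(st[1:,4]); print(st[k])
E
```

```text
[-0.01115052  0.13670097] [ 0.48235153 -0.14341941  0.21439271] [3.14064365e+00 6.46445171e-04 7.49259215e-01] [-0.23880744 -0.84116455  0.01797302]
[ 313  168   13  118 1276]
```

View pics/w6.png

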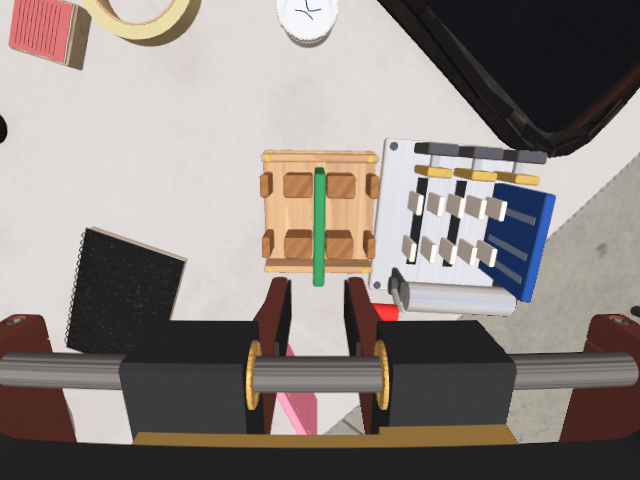

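Blue stands in slot c, its top running from (549,197) to (529,300). Green's top is at about (319,175)–(319,286), centred between the fingers.

```bash
python3 - <<'E'
from h import *
np.set_printoptions(precision=4,suppress=True)
s=arm.read_state(); C=cam('wrist',s); im=cv2.imread('pics/w6.png'); hsv=cv2.cvtColor(im,cv2.COLOR_BGR2HSV)
for r in range(166,184,2): print(r,im[r,319],end=' ')
m=cv2.inRange(hsv,*COL['green'])
for r in (190,270): c=np.where(m[r,300:340])[0]; print(r,300+c.min(),300+c.max())
for far in (172,176):
  a,b=onz(C,(320,far),.09),onz(C,(318.8,286),.09); print(far,(a+b)/2,np.linalg.norm(a-b),np.arctan2(*(a-b)[:2][::-1]),toJ((a+b)/2))
a,b=onz(C,(549,197),.092),onz(C,(529,300),.092); print('blue',toJ(a),toJ(b))
print('walls',toJ(onz(C,(505,222),.046)),toJ(onz(C,(496,265),.046)))
E
```

```text
166 [137 182 218] 168 [55 92 34] 170 [57 93 37] 172 [56 93 37] 174 [ 91 150  57] 176 [106 171  69] 178 [108 174  71] 180 [108 174  70] 182 [105 172  68] 190 314 325
270 314 323
172 [ 0.4911 -0.1385  0.09  ] 0.09016623238257138 0.739547188135893 [-0.0013  0.1349]
176 [ 0.4901 -0.1395  0.09  ] 0.08725671066748139 0.7391949268196129 [-0.0027  0.1348]
blue [ 0.0374 -0.0374] [-0.0477 -0.0413]
walls [ 0.0074 -0.0329] [-0.0338 -0.033 ]
```

```bash
python3 - <<'E'
from h import *
plan([(.4905,-.139,.15,.74),(.4905,-.139,.085,.74)],grip=30,cap=.035)
E
```

```text
[[30,[0.0046,0.0012,0.0322],np.float64(0.005)],[30,[0.0045,0.0011,0.0322],np.float64(0.004)],[30,[0.0,0.0,0.0325],np.float64(0.0)],[30,[0.0,0.0,0.0325],np.float64(0.0)]]
```

step_arm(
  steps=[
    [30,[0.0045,0.001,0.032],0.005],
    [30,[0.0045,0.001,0.032],0.005],
    [30,[0,0,0],0],
    [30,[0,0,0.0325],0],
    [30,[0,0,0.0325],0],
    [30,[0,0,0],0],
    [30,[0,0,0],0],
  ],
)

```text
clock: 14.58
tcp_pos: [0.4907, -0.1385, 0.0869]
ee_rot: [3.14, -0.001, 0.74]
ft_force: [0.7, -0.9, 0.8]
opening: 0.026
gripper_force: 0.0
```

step_arm(
  steps=[
    [0,[0,0,0],0],
    [0,[0,0,0],0],
    [0,[0,0,0],0],
  ],
)

```text
clock: 14.95
tcp_pos: [0.4905, -0.1376, 0.0863]
ee_rot: [3.141, -0.001, 0.741]
ft_force: [-1.2, 1.1, 8.0]
opening: 0.0089
gripper_force: 30.0
```

```bash
python3 - <<'E'
from h import *
s=arm.read_state(); p=s['tcp_pos']; d=np.array([np.cos(.74),np.sin(.74)]); off=(np.array([.4907,-.139])-p[:2])@d
q=J(-.005-off,.038); print(toJ(p),off)
plan([(p[0],p[1],.17,.74),(q[0],q[1],.17,.685)],grip=0,cap=.035)
E
```

```text
[-0.00119183  0.13603907] -0.000762203964004223
[[0,[-0.0,0.0,-0.0279],np.float64(0.0)],[0,[-0.0,0.0,-0.0279],np.float64(0.0)],[0,[-0.0,0.0,-0.0279],np.float64(0.001)],[0,[-0.0028,0.0326,-0.0],np.float64(0.018)],[0,[-0.0022,0.0326,-0.0],np.float64(0.018)],[0,[-0.0017,0.0327,-0.0],np.float64(0.019)]]
```

step_arm(
  steps=[
    [0,[0,0,-0.028],0],
    [0,[0,0,-0.028],0],
    [0,[0,0,-0.028],0],
    [0,[-0.0028,0.0326,0],0.018],
    [0,[-0.0022,0.0326,0],0.018],
    [0,[-0.0017,0.0327,0],0.018],
    [0,[0,0,0],0],
    [0,[0,0,0],0],
  ],
)

```text
clock: 15.95
tcp_pos: [0.5488, -0.2148, 0.169]
ee_rot: [-3.14, 0.001, 0.687]
ft_force: [0.3, 0.5, -1.3]
opening: 0.0088
gripper_force: 30.0
```

step_arm(
  steps=[
    [0,[0,0,0.02],0],
    [0,[0,0,0.02],0],
    [0,[0,0,0],0],
    [0,[0,0,0],0],
  ],
)

```text
clock: 16.45
tcp_pos: [0.5495, -0.2155, 0.1293]
ee_rot: [-3.141, 0.0, 0.687]
ft_force: [0.0, 0.5, -1.7]
opening: 0.0086
gripper_force: 30.0
```

```bash
python3 - <<'E'
from h import *
s=arm.read_state(); print(toJ(s['tcp_pos']),s['tcp_pos'],s['ee_rot'],s['ft_force'])
s,im=snap('wrist','w7.png'); C=cam('wrist',s)
hsv=cv2.cvtColor(im,cv2.COLOR_BGR2HSV); m=cv2.inRange(hsv,*COL['green']); m[:,:250]=0; print(cv2.boundingRect(m))
c=[300+np.where((im[r,300:340,1]>130)&(m[r,300:340]>0))[0].mean() for r in (240,260)]; print(c)
for r in range(195,235,3): print(r,im[r,318],end=' ')
print([proj(C,np.append(J(x,.038),s['tcp_pos'][2]-.0763+.08)).round(1) for x in(.04,.02)])
E
```

```text
[-0.00471992  0.03839194] [ 0.54952898 -0.21548333  0.12930695] [-3.14142881e+00  3.77078672e-04  6.86696962e-01] [ 0.04156766  0.4735367  -1.66532773]
(306, 197, 23, 217)
[np.float64(317.5), np.float64(317.5)]
195 [47 47 46] 198 [60 97 38] 201 [59 98 37] 204 [59 98 37] 207 [59 98 35] 210 [58 98 36] 213 [60 98 37] 216 [60 98 37] 219 [59 97 37] 222 [61 98 38] 225 [59 96 36] 228 [101 165  63] 231 [107 175  68] 234 [108 177  69] [array([316.5, 224.5]), array([316.5, 272.6])]
```

step_arm(
  steps=[
    [0,[0.001,0,0.01],0],
    [0,[0,0,0.01],0],
    [0,[0,0,0.01],0],
    [0,[0,0,0.0085],0],
    [0,[0,0,0.002],0],
    [0,[0,0,0],0],
  ],
)

```text
clock: 17.25
tcp_pos: [0.5504, -0.215, 0.089]
ee_rot: [3.141, 0.0, 0.687]
ft_force: [-0.4, 0.1, -2.4]
opening: 0.0086
gripper_force: 30.0
```

step_arm(
  steps=[
    [0,[0,0,0.001],0],
    [30,[0,0,0],0],
    [30,[0,0,0],0],
    [30,[0,0,0],0],
    [30,[0,0,-0.04],0],
    [30,[0,0,-0.05],0],
    [30,[0,0,-0.04],0],
    [30,[0,0,0],0],
  ],
)

```text
clock: 18.25
tcp_pos: [0.5519, -0.2158, 0.2209]
ee_rot: [3.137, -0.003, 0.687]
ft_force: [-0.1, 0.1, -1.0]
opening: 0.0262
gripper_force: 0.0
```

```bash
python3 - <<'E'
from h import *
s=arm.read_state(); print(toJ(s['tcp_pos']),s['tcp_pos'],s['ee_rot'],s['opening'])
_,im=snap('side'); a=cv2.resize(im[230:360,270:430],None,fx=5/2,fy=5/2,interpolation=cv2.INTER_CUBIC)
_,im=snap('scene'); b=cv2.resize(im[225:355,280:440],None,fx=5/2,fy=5/2,interpolation=cv2.INTER_CUBIC)
cv2.imwrite('pics/v8.png',np.hstack([a,b]))
g=grip(.04); plan([g[:2]+(.15,g[3])],grip=45)
E
```

```text
[-0.0031073   0.03666671] [ 0.55186933 -0.21579912  0.22088192] [ 3.13722282 -0.00341464  0.68672032] 0.026210419367944555
[[45,[-0.0079,-0.0041,0.0075],np.float64(-0.174)],[45,[-0.0071,-0.0054,0.0075],np.float64(-0.174)],[45,[-0.0061,-0.0065,0.0075],np.float64(-0.174)],[45,[-0.0049,-0.0075,0.0075],np.float64(-0.174)],[45,[-0.0035,-0.0082,0.0075],np.float64(-0.175)],[45,[-0.002,-0.0087,0.0075],np.float64(-0.174)],[45,[-0.0005,-0.0089,0.0076],np.float64(-0.175)],[45,[0.001,-0.0088,0.0075],np.float64(-0.174)]]
[[45,[0.0026,-0.0085,0.0076],np.float64(-0.175)]]
```

View pics/v8.png

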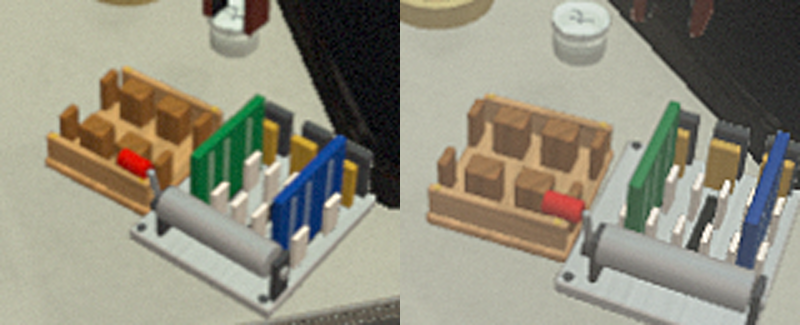

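Side and scene crops show both panels down in slots a (green) and c (blue) at equal height, with the crank still back. Now I turn to close the clamp.

step_arm(
  steps=[
    [45,[-0.008,-0.004,0.0075],-0.174],
    [45,[-0.007,-0.0055,0.0075],-0.174],
    [45,[-0.006,-0.0065,0.0075],-0.174],
    [45,[-0.005,-0.0075,0.0075],-0.174],
    [45,[-0.0035,-0.008,0.0075],-0.174],
    [45,[-0.002,-0.009,0.0075],-0.174],
    [45,[-0.0005,-0.009,0.0075],-0.174],
    [45,[0.001,-0.009,0.0075],-0.174],
  ],
)

```text
clock: 19.35
tcp_pos: [0.479, -0.2296, 0.1562]
ee_rot: [-3.14, -0.002, 2.085]
ft_force: [-0.4, -0.1, 0.9]
opening: 0.0393
gripper_force: 0.0
```

step_arm(
  steps=[
    [45,[0.0025,-0.0085,0.0075],-0.175],
    [45,[0,0,0],0],
    [45,[0,0,0],0],
  ],
)

```text
clock: 19.73
tcp_pos: [0.4717, -0.2318, 0.15]
ee_rot: [-3.141, -0.001, 2.25]
ft_force: [0.2, 0.7, 0.2]
opening: 0.0395
gripper_force: 0.0
```

```bash
python3 - <<'E'
from h import *
s,im=snap('wrist','w9.png'); p=s['tcp_pos']; print(toJ(p),p,s['ee_rot'],s['opening'])
C=cam('wrist',s); hsv=cv2.cvtColor(im,cv2.COLOR_BGR2HSV); m=cv2.inRange(hsv,(0,170,120),(6,255,255)); m[:150]=0;m[320:]=0
n,l,st,c=cv2.connectedComponentsWithStats(m); k=1+np.argmax(st[1:,4]); print(st[k],c[k],toJ(onz(C,c[k],.083)))
plan([(.4739,-.2308,.11,2.256),(.4739,-.2308,.084,2.256)],grip=45)
E
```

```text
[-0.07531888  0.07493685] [ 0.47173483 -0.23184831  0.15004522] [-3.14123845e+00 -6.94492401e-04  2.25049517e+00] 0.03954540043545178
[ 309  241   25   45 1000] [321.227 263.27 ] [-0.07220076  0.07769524]
[[45,[-0.0004,0.0022,0.0402],np.float64(-0.005)],[45,[0.0,-0.0,0.026],np.float64(0.0)]]
```

step_arm(
  steps=[
    [45,[-0.0004,0.002,0.04],-0.005],
    [45,[0,0,0.026],0],
    [45,[0,0,0],0],
    [45,[0,0,0],0],
    [0,[0,0,0],0],
    [0,[0,0,0],0],
    [0,[0,0,0],0],
    [0,[0,0,0],0],
  ],
)

```text
clock: 20.78
tcp_pos: [0.474, -0.231, 0.0849]
ee_rot: [3.141, 0.001, 2.259]
ft_force: [0.5, 1.4, 4.3]
opening: 0.015
gripper_force: 30.0
```

```bash
cat >> h.py <<'E'
def val(s):
    p=np.array(s['tcp_pos']); j=toJ(p); return 1.94-np.arctan2(p[2]-.045,j[0]+.062),np.hypot(p[2]-.045,j[0]+.062),j
E
python3 - <<'E'
from h import *
s=arm.read_state(); v,_,j=val(s); print(v,_,j,s['ft_force']); 
plan([grip(x,j[1]) for x in np.linspace(v,1.1,11)[1:]],grip=0)
E
```

```text
0.09965774702327623 0.04142387855184975 [-0.07303092  0.07414063] [0.45869619 1.35283819 4.25044751]
[[0,[-0.0,0.0043,0.0005],np.float64(0.003)],[0,[-0.0,0.004,-0.0005],np.float64(-0.0)],[0,[-0.0,0.004,-0.0001],np.float64(-0.0)],[0,[-0.0,0.0039,0.0004],np.float64(-0.0)],[0,[-0.0,0.004,0.0007],np.float64(-0.0)],[0,[-0.0,0.0038,0.0011],np.float64(-0.0)],[0,[-0.0,0.0037,0.0015],np.float64(-0.0)],[0,[-0.0,0.0036,0.0018],np.float64(-0.0)]]
[[0,[-0.0,0.0033,0.0022],np.float64(-0.0)],[0,[-0.0,0.0031,0.0025],np.float64(-0.0)]]
```

step_arm(
  steps=[
    [0,[0,0.0043,0],0],
    [0,[0,0.004,-0.0005],0],
    [0,[0,0.004,0],0],
    [0,[0,0.004,0.0004],0],
    [0,[0,0.004,0.0007],0],
    [0,[0,0.0038,0.0011],0],
    [0,[0,0.0037,0.0015],0],
    [0,[0,0.0036,0.0018],0],
  ],
)

```text
clock: 21.78
tcp_pos: [0.4933, -0.2156, 0.0795]
ee_rot: [-3.135, -0.001, 2.254]
ft_force: [-12.1, -9.9, 9.5]
opening: 0.015
gripper_force: 30.0
```

step_arm(
  steps=[
    [0,[0,0.0033,0.0022],0],
    [0,[0,0.0031,0.0025],0],
    [0,[0,0,0],0],
    [0,[0,0,0],0],
  ],
)

```text
clock: 22.28
tcp_pos: [0.498, -0.2108, 0.0749]
ee_rot: [-3.136, -0.002, 2.254]
ft_force: [-12.4, -6.9, 12.5]
opening: 0.015
gripper_force: 41.4
```

```bash
python3 - <<'E'
from h import *
s=arm.read_state(); print(val(s),s['ft_force'],s['opening'])
E
```

```text
(np.float64(0.9651771167755804), np.float64(0.03615825139951047), array([-0.04170384,  0.07461279])) [-12.39239986  -6.93341853  12.49341595] 0.015037675227205385
```

step_arm(
  steps=[
    [0,[0,0.003,0.002],0],
    [0,[0,0.0025,0.002],0],
    [0,[0,0.001,0.001],0],
    [0,[0,0,0],0],
    [0,[0,0,0],0],
  ],
)

```text
clock: 22.9
tcp_pos: [0.5021, -0.2072, 0.0702]
ee_rot: [-3.134, -0.003, 2.253]
ft_force: [-15.6, -5.9, 18.0]
opening: 0.0153
gripper_force: 37.5
```

```bash
python3 - <<'E'
from h import *
s=arm.read_state(); print(val(s),s['ft_force'],s['opening'])
E
```

```text
(np.float64(1.1657725850778116), np.float64(0.03601898395965404), array([-0.03624782,  0.07481353])) [-15.60416821  -5.9218174   17.95331384] 0.015309149339614667
```

step_arm(
  steps=[
    [45,[0,0,0],0],
    [45,[0,0,0],0],
    [45,[0,0,0],0],
    [45,[0,0,-0.03],0],
    [45,[0,0,-0.055],0],
    [45,[0,0,-0.055],0],
    [45,[0,0,0],0],
    [45,[0,0,0],0],
  ],
)

```text
clock: 23.9
tcp_pos: [0.5075, -0.2026, 0.2092]
ee_rot: [-3.142, -0.0, 2.259]
ft_force: [0.7, -0.1, -0.3]
opening: 0.0395
gripper_force: 0.0
```

```bash
python3 - <<'E'
from h import *
s,im=snap('wrist','w10.png'); p=s['tcp_pos']; print(toJ(p),p,s['ee_rot'],s['clock'])
C=cam('wrist',s); hsv=cv2.cvtColor(im,cv2.COLOR_BGR2HSV); m=cv2.inRange(hsv,(0,170,120),(6,255,255)); m[:150]=0;m[320:]=0
n,l,st,c=cv2.connectedComponentsWithStats(m); k=1+np.argmax(st[1:,4]); x=toJ(onz(C,c[k],.069)); print(st[k],c[k],x,1.94-np.arccos((x[0]+.062)/.04))
_,i2=snap('scene'); b=cv2.resize(i2[225:355,280:440],None,fx=2.4,fy=2.4,interpolation=cv2.INTER_CUBIC)
a=cv2.resize(im[150:320,270:480],(480,312),interpolation=cv2.INTER_CUBIC) ; h=min(a.shape[0],b.shape[0])
cv2.imwrite('pics/v10.png',np.hstack([a[:h,:410],b[:h]]))
E
```

```text
[-0.0290796   0.07493647] [ 0.50754364 -0.20259427  0.20915075] [-3.14152318e+00 -3.45450948e-04  2.25938077e+00] 23.9
[299 219  19  34 590] [308.4559322  235.62711864] [-0.03551771  0.07618841] 1.0927641831742152
```

View pics/v10.png

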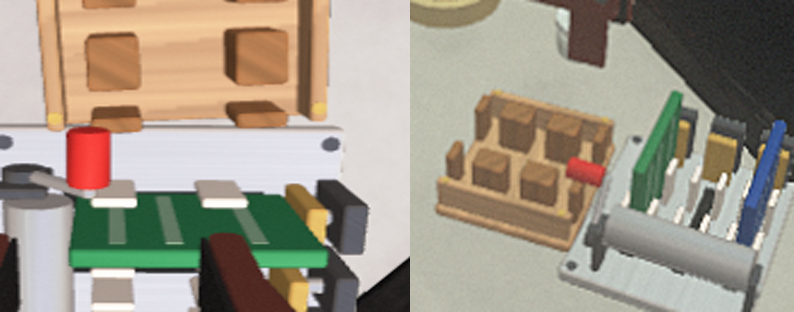

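The clamp reads about 1.09 rad. Panels stand in slots a and c against the stops, the rack is flat and the gripper is clear, so I hand in.

```bash
python3 -c "
from plant import arm
print(arm.close_job())"
```

```text
the job is handed in; nothing more can be done
None
```

The job is handed in, with no verdict returned: green stands in slot a and blue in slot c (no amber panel was present). The crank is swung shut to about 1.09 rad as measured in the wrist image. How far each stop is pressed in was judged only by eye.

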